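Put the handled pieces back on their display pads

TASK

Customers have left four pieces lying about on the jewellery stall: a round stone, an oval stone, a crystal point and a bangle. Put each one back on the display pad whose rolled edge has its shape, lying flat on the lining inside the rolled edge and, for the oval stone and the crystal, lined up lengthwise with their outline (either way round). Set the pieces down rather than dropping them, and leave the white dish of medallions where it is.

Things in the scene. Friction and masses are not known exactly. Their poses are not given: they have to be found in the camera images.
- round_center (a point): round brown polished stone, a disc with straight sides and a domed top, 50 mm across, 26 mm high (sides straight from 5 to 17 mm above its underside), 120 g, loose, lying flat on the table. This point: its centre, half-way up (13 mm above its underside). z up; its yaw means nothing
- oval_center (a point): oval dark green polished palm stone with straight sides and a domed top, 66 mm long, 42 mm wide, 26 mm high (sides straight from 5 to 17 mm above its underside), 140 g, loose, lying flat on the table. This point: its centre, half-way up (13 mm). x along its length, y across, z up
- crystal_center (a point): pale crystal point lying on its side: an eight-sided bar 28 mm wide and 28 mm high with upright side faces, 80 mm long, the last 16 mm of both ends tapering to a point, 120 g, loose. This point: its centre, half-way up (14 mm). x along its length, y across, z up
- bangle_center (a point): grey-green stone bangle, a plain ring lying flat, 70 mm outside, 56 mm inside (wall 7 mm thick), 24 mm high, 70 g, loose; can be pinched by its wall with one finger inside. This point: centre of the ring, half-way up (12 mm). z up; its yaw means nothing
- round_pad_floor (a point): fixed black velvet display board for the round stone, 92 x 92 mm, 6 mm thick, with a pale lining inside a black rolled edge (8 mm roll, top 5 mm above the lining) shaped as a circle 64 mm across inside; 7 mm of play round the piece. This point: centre of the lining's surface, 6 mm above the table, where the piece's underside rests. z up
- oval_pad_floor (a point): fixed black velvet display board for the oval stone, 104 x 80 mm, 6 mm thick, with a pale lining inside a black rolled edge (8 mm roll, top 5 mm above the lining) shaped as an oval 80 x 56 mm inside; 7 mm of play round the piece. This point: centre of the lining's surface, 6 mm above the table, where the piece's underside rests. x along the oval's length, z up
- crystal_pad_floor (a point): fixed black velvet display board for the crystal, 116 x 68 mm, 6 mm thick, with a pale lining inside a black rolled edge (8 mm roll, top 5 mm above the lining) shaped as a long six-sided shape with narrow ends, 95 x 42 mm inside; 7 mm of play round the piece. This point: centre of the lining's surface, 6 mm above the table, where the piece's underside rests. x along the outline's length, z up
- bangle_pad_floor (a point): fixed black velvet display board for the bangle, 106 x 106 mm, 6 mm thick, with a pale lining inside a black rolled edge (8 mm roll, top 5 mm above the lining) shaped as a circle 84 mm across inside, round a black button 34 mm across and as high as the roll, over which the bangle goes; 7 mm of play round the piece. This point: centre of the lining's surface, 6 mm above the table, where the piece's underside rests. z up
- dish_center (a point): bystander: small white oblong dish with brass medallions in it, 92 x 74 mm, 18 mm high, 300 g, loose, standing among the pieces and pads; not to be disturbed. This point: its centre, half-way up (9 mm). x along its length

How it is judged:
At the end, for the whole second after the job is handed in: each piece rests on its own pad, its centre within 12 mm of the lining's centre, flat on the lining (height right to 3 mm), oval stone and crystal within 0.3 rad of their outline's length (either way round); the white dish within 20 mm of where it stood (horizontal distance between round_center and round_pad_floor below 0.012 m and z of round_center in the frame of round_pad_floor between 0.009 and 0.016 m and linear speed of each of round_stone, oval_stone, crystal, bangle below 0.02 m/s and horizontal distance between oval_center and oval_pad_floor below 0.012 m and z of oval_center in the frame of oval_pad_floor between 0.009 and 0.016 m and angle between the x axis of oval_center and the x axis of oval_pad_floor, either way round below 0.3 rad and horizontal distance between crystal_center and crystal_pad_floor below 0.012 m and z of crystal_center in the frame of crystal_pad_floor between 0.01 and 0.017 m and angle between the x axis of crystal_center and the x axis of crystal_pad_floor, either way round below 0.3 rad and horizontal distance between bangle_center and bangle_pad_floor below 0.012 m and z of bangle_center in the frame of bangle_pad_floor between 0.008 and 0.015 m and distance of dish_center from where it was at the start of the episode below 0.02 m); the robot touches nothing.
It fails at once if a piece is dropped or flung (it moves faster than 0.6 m/s while its centre is more than 70 mm from the gripper's grasp point) ((linear speed of round_stone above 0.6 m/s and distance between round_center and the grasp point above 0.07 m) or (linear speed of oval_stone above 0.6 m/s and distance between oval_center and the grasp point above 0.07 m) or (linear speed of crystal above 0.6 m/s and distance between crystal_center and the grasp point above 0.07 m) or (linear speed of bangle above 0.6 m/s and distance between bangle_center and the grasp point above 0.07 m)).
It fails at once if the white dish is shifted by more than 20 mm (distance of dish_center from where it was at the start of the episode above 0.02 m).
It also fails if it takes over 93 s, if anything falls off the work surface, if the arm or the gripper's body presses on something with over 40 N, if the wrist force passes 120 N, or if a joint passes its speed limit or range.

ROBOT

A 6-joint arm with a two-finger parallel gripper is mounted at the origin on the work surface. World frame = base frame: x ahead of the robot, y to its left, z up, the work surface at z = 0. Lengths are in m, angles in rad, forces in N, time in s.
With the tool pointing down it reaches from about 0.325 to 0.775 m from the base axis. Payload 9.3 kg.
Tool frame: the origin (TCP) lies midway between the tips of the shut fingers; the grasp point (between the pads) lies 19 mm behind it; z points along the fingers, x is the direction in which the jaws open and shut, and the axes are right-handed (so a half turn about z gives the same grasp; the last joint's range is limited). The gripper opens to 85 mm and grips with 20 to 120 N. Pads are 22 mm wide; open, the fingers measure 114 mm over their backs; the gripper's body (76 mm by 85 mm) begins 54 mm behind the grasp point. The pads swing forward as they close: fully open they stand 13 mm farther back than shut.
Start: joints at [-1.445, 0.259, 0.021, 1.334, 0, 1.418], TCP at [0.151, -0.529, 0.231] pointing down, gripper open.
Joint ranges: [-3.04, 3.04], [-0.91, 1.82], [-1.04, 1.36], [-1.92, 1.95], [-1.52, 1.45], [-3.14, 3.14]. Speed limits (rad/s): [2.22, 2.22, 2.79, 3.14, 3.14, 3.14].

INTERFACE

Orientations are given as a rotation vector (axis times angle).
In Python, from plant import * gives the robot as it stands.
- The arm moves only by the tool jog_arm, never from a script. Its argument "rows" is a list of rows, each a list of 3 entries, a list of its own where there are three numbers: the shift along the tool's x, y, z normalised to -1 to 1, where 1 is 0.02 m, then the turn about the tool's z normalised to -1 to 1, where 1 is 120 degrees, then the opening, from -1 (shut) to 1 (fully open). A call has 1 to 5 rows; each row shifts and turns the commanded pose from where the row before left it, along the tool's axes as they then stand; what a row does not reach is not made up. A row lasts 1/8 s, in which the tool goes at most 62.5 mm and 10.7 degrees, less where a joint would pass 70% of its speed; a pose out of reach is approached as far as the arm can. A call with a number of a shift or a turn outside -1 to 1 is refused whole. A call with a gripper value outside its range is refused whole. The fingers move at their own pace and stop on an object; "squeeze" is the grip in N (left out, the last holds). Time passes only in rows, so rows that do not move let the fingers close. It gives the time, the measured TCP pose, the force and the opening at its end, in the units of the state.
- sense(): the state, without advancing time (a new reading comes with each control period).
- grab_frame(name): name is "scene" or "top" or "wrist"; returns a dict with "image" (400x640x3 uint8, red, green, blue), "range_z" (400x640 float32, m along the optical axis (not along the pixel's ray), 0 where there is no reading), "camera_matrix" (3x3 intrinsics, pixels), "xyz" and "attitude" of the camera in the world. Camera axes: x right, y up, looking along -z (the intrinsics and any distortion apply to the point x, -y, -z); pixel columns grow to the right and rows downward; lengths in m; the calibration is good to about 2 mm. A picture is of the moment at which its call begins.
- hand_in(): hands the job in, once; it reports no verdict.
Trained networks look in a picture, given as the dict that the camera call returned (one of the last four; its "shot" number tells which), for a name from the list of things; names that differ only in an ending like _2 or _b are one class to them, and where a whole thing is asked for, a point or a joint stands for the part that bears it (a point fixed in the world has none). Each returns a list of dicts, best first, with "conf" (0 to 1); they miss things now and then, are a little off and sometimes report something else, mostly with a low value. They report only what shows in the picture. A call takes as long as a camera call.
- cut_out(picture, target): "mask" (400x640 bool, what is visible of it).
- pinpoint(picture, target): "at" ([x, y, z] in m, in the coordinates of the camera as it stood for that picture, good to about 4 mm: a listed point, or the origin of a listed thing).
The state is a dict: "time_s": time; "qpos": joint angles; "qvel": joint speeds; "tau": joint torques, N m; "position": TCP position; "eef_rot": TCP orientation; "contact_force": force on the tool from outside, world axes, zero at the start; "ft_torque": the same for the moment, N m; "opening": finger opening in m.
Only numpy, scipy, OpenCV 4.12 (cv2) and the standard library are available. Lean on these libraries where they do the work, as an engineer would, in place of code of your own. Each camera call takes 0.05 s, during which the arm holds its last target. There are 200 camera calls.

## Working session

There is one attempt and no reset: what is moved stays moved. The work goes in short steps, Python scripts to look and compute and a tool call to move; the robot and the scene stay as the last step left them, time stands still between calls to the robot, and variables do not carry over. Pictures are saved under pics/ and viewed, about 12 in all and at most 16, crops included, and the job is handed in when it is done.

Besides the shell and the picture viewer there is one more tool, called after "Request:" as name([rows], argument=value, ...), one row to a line, values as JSON. jog_arm: Moves the arm, as the interface text tells. Its arguments: {"type":"object","properties":{"rows":{"type":"array","items":{"type":"array"}},"squeeze":{"type":"number"}},"required":["rows"]}

```bash
mkdir -p pics; ls; python3 - <<'E'
from plant import *
import cv2
print(sense())
for n in ("top","scene"):
    p=grab_frame(n); cv2.imwrite(f"pics/{n}0.png",p["image"][:,:,::-1]); print(n,p["xyz"],p["attitude"],p["camera_matrix"])
E
```

```text
pics
{'time_s': 0.0, 'qpos': array([-1.44461776e+00,  2.59204772e-01,  2.07602123e-02,  1.33371936e+00,
       -6.65755764e-07,  1.41817246e+00]), 'qvel': array([-0.00028106,  0.00035319, -0.00203519,  0.00119477,  0.00016298,
       -0.0008828 ]), 'tau': array([-8.51969162e-04, -5.55632222e+01,  3.44533825e+01,  1.36691361e-02,
       -2.18707332e-04,  1.52620674e-05]), 'position': array([ 0.15130857, -0.52847858,  0.23065873]), 'eef_rot': array([-2.50777953e+00,  1.89063270e+00,  1.49907847e-03]), 'contact_force': array([-0.40678726, -0.67814728,  0.30195629]), 'ft_torque': array([-0.02988062, -0.00222024, -0.00189932]), 'opening': 0.08536603101346633}
top [0.35854973 0.00410791 1.19995721] [ 0.12923081 -0.1254611  -1.58604206] [[445.29473359   0.         316.52873892]
 [  0.         445.29473359 196.41773662]
 [  0.           0.           1.        ]]
scene [ 1.30764991 -0.33573369  0.77428364] [0.75333951 0.49236904 1.0993881 ] [[508.14425051   0.         317.74514427]
 [  0.         508.14425051 195.75384435]
 [  0.           0.           1.        ]]
```

View pics/top0.png

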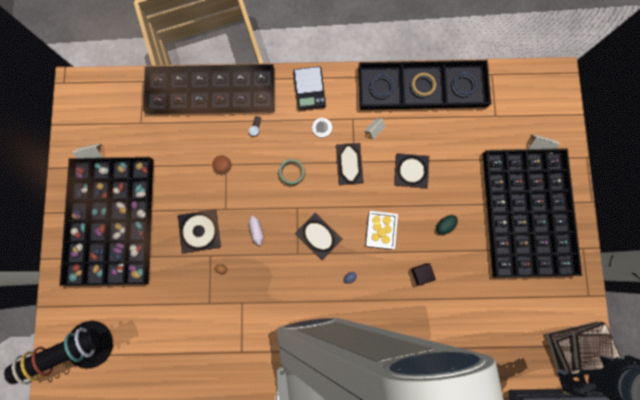

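```bash
cat > h.py <<'E'
from plant import *
import numpy as np, cv2
from scipy.spatial.transform import Rotation as R
N=["round_center","oval_center","crystal_center","bangle_center","round_pad_floor","oval_pad_floor","crystal_pad_floor","bangle_pad_floor","dish_center"]
def cam2w(p,a): return R.from_rotvec(p["attitude"]).apply(a)+p["xyz"]
def cloud(p,m):
    v,u=np.nonzero(m&(p["range_z"]>0)); z=p["range_z"][v,u]; K=p["camera_matrix"]
    return cam2w(p,np.c_[(u-K[0,2])/K[0,0]*z,-(v-K[1,2])/K[1,1]*z,-z])
def look(p,names=N):
    for n in names:
        for d in pinpoint(p,n)[:2]: print(n,"pin",d["conf"].__round__(2),cam2w(p,d["at"]).round(4))
        for d in cut_out(p,n)[:2]:
            c=cloud(p,d["mask"])
            if len(c)<5: continue
            if n.endswith("center"):
                t=c[c[:,2]>(0.016 if 'pad' not in n else 0.004)]
                t=t if len(t)>20 else c
            else: t=c
            r=cv2.minAreaRect((t[:,:2]*1000).astype(np.float32))
            e=t[:,:2]-t[:,:2].mean(0); w,V=np.linalg.eigh(e.T@e)
            print("   mask",round(d["conf"],2),len(c),"mean",t.mean(0).round(4),"rect",np.round(r[0],1),np.round(r[1],1),round(r[2],1),"pca",round(np.degrees(np.arctan2(V[1,1],V[0,1])),1))
E
python3 -c "
from h import *
look(grab_frame('top'))"
```

```text
round_center pin 0.5 [0.6508 0.2649 0.0111]
   mask 0.55 284 mean [0.6457 0.263  0.0232] rect [647.2 263.5] [48.3 47.3] 18.0 pca 45.6
oval_center pin 0.68 [ 0.4691 -0.3426  0.0112]
   mask 0.66 323 mean [ 0.4688 -0.339   0.0235] rect [ 469.2 -340.2] [39.3 62.9] 43.9 pca 131.8
   mask 0.56 277 mean [0.6212 0.0724 0.0227] rect [621.1  72.6] [68.5 67.4] 27.7 pca -165.5
crystal_center pin 0.54 [0.465  0.167  0.0129]
crystal_center pin 0.47 [0.4666 0.3269 0.0095]
   mask 0.79 289 mean [0.4633 0.1684 0.0244] rect [464.4 169.1] [77.3 27.6] 14.0 pca -166.1
bangle_center pin 0.69 [0.6233 0.0727 0.0159]
   mask 0.75 256 mean [0.6217 0.0725 0.0228] rect [622.   71.8] [68.1 67.5] 89.7 pca 64.7
round_pad_floor pin 0.91 [ 0.6213 -0.2552  0.0015]
   mask 0.75 1099 mean [ 0.6207 -0.2558  0.0062] rect [ 622.2 -257.9] [94.6 94.4] 84.1 pca -160.7
oval_pad_floor pin 0.96 [ 0.444  -0.0006  0.0063]
crystal_pad_floor pin 0.8 [ 0.6435 -0.0843  0.0051]
   mask 0.91 1004 mean [ 0.6433 -0.0862  0.0064] rect [644.1 -86.4] [116.   68.1] 2.9 pca -176.5
bangle_pad_floor pin 0.59 [0.4666 0.3262 0.0079]
bangle_pad_floor pin 0.37 [ 0.6422 -0.0839  0.0052]
   mask 0.75 1478 mean [0.4663 0.3237 0.0071] rect [467.  324.1] [107.2 105.6] 7.9 pca 154.5
   mask 0.38 300 mean [0.6205 0.0717 0.0165] rect [622.1  73. ] [72.8 73.2] 80.7 pca -162.6
dish_center pin 0.82 [ 0.4626 -0.1678  0.0055]
   mask 0.79 1007 mean [ 0.456  -0.1663  0.0185] rect [ 459.4 -166.2] [74.  92.1] 82.5 pca 162.5
   mask 0.36 309 mean [ 0.4691 -0.3392  0.0235] rect [ 469.2 -340.2] [39.3 62.9] 43.9 pca 129.5
```

The top view shows, left to right: round stone (222,164), bangle pad (199,231), crystal (256,230), bangle (291,172), oval pad (319,236), crystal pad (349,163), dish (381,230), round pad (411,170) and oval stone (447,224). Next I'll refine the pad linings by colour.

```bash
cat >> h.py <<'E'
def lining(p,c,r=0.06):
    g=p["image"].min(2)>130
    lab=cv2.connectedComponents(g.astype(np.uint8))[1]
    best=None
    for k in range(1,lab.max()+1):
        m=lab==k
        if m.sum()<100: continue
        q=cloud(p,m)
        if np.hypot(*(q[:,:2].mean(0)-c))<0.025 and (best is None or len(q)>len(best)): best=q
    if best is None: return print("none",c)
    q=best; rr=cv2.minAreaRect((q[:,:2]*1000).astype(np.float32)); e=q[:,:2]-q[:,:2].mean(0); w,V=np.linalg.eigh(e.T@e)
    print(c,len(q),q.mean(0).round(4),np.round(rr[0],1),np.round(rr[1],1),"pca",round(np.degrees(np.arctan2(V[1,1],V[0,1])),1))
E
python3 -c "
from h import *
for n in ('top','scene'):
    p=grab_frame(n)
    for c in ((.621,-.256),(.444,0),(.643,-.086),(.467,.324)): lining(p,np.array(c))
look(p,N[:4])
"
```

```text
[ 0.621 -0.256] 423 [ 0.6219 -0.2569  0.0059] [ 622.1 -256.8] [63.3 63.1] pca 175.8
[0.444 0.   ] 503 [0.4468 0.0027 0.0061] [446.7   2.5] [79.4 55. ] pca -136.1
[ 0.643 -0.086] 434 [ 0.6441 -0.0865  0.0056] [644.2 -86.4] [93.4 42.5] pca -177.6
[0.467 0.324] 647 [0.4661 0.3243 0.006 ] [465.7 325.4] [81.4 82.2] pca -161.6
[ 0.621 -0.256] 629 [ 0.6236 -0.2578  0.0081] [ 624.4 -257.7] [66.4 63.8] pca 103.6
[0.444 0.   ] 394 [0.4486 0.0023 0.0081] [450.7   0.6] [77.8 61.1] pca -137.4
[ 0.643 -0.086] 586 [ 0.6467 -0.0872  0.0079] [647.6 -88.1] [98.  44.1] pca -177.1
[0.467 0.324] 418 [0.469  0.323  0.0083] [470.7 322.5] [82.7 85.4] pca 56.4
round_center pin 0.66 [0.6507 0.2651 0.0157]
   mask 0.59 387 mean [0.654  0.2585 0.0243] rect [651.5 261.1] [46.2 45.9] 59.2 pca 47.6
oval_center pin 0.56 [ 0.476  -0.3442  0.0173]
   mask 0.83 467 mean [ 0.4789 -0.342   0.0244] rect [ 475.7 -340.5] [39.7 60.8] 57.1 pca 128.7
crystal_center pin 0.55 [0.4672 0.171  0.0175]
   mask 0.79 279 mean [0.4725 0.164  0.025 ] rect [468.2 167.1] [75.4 28.7] 12.5 pca -163.6
bangle_center pin 0.74 [0.6258 0.0763 0.0112]
   mask 0.79 650 mean [0.6264 0.0696 0.0229] rect [623.6  71.2] [67.  72.3] 62.5 pca 151.0
```

View pics/scene0.png

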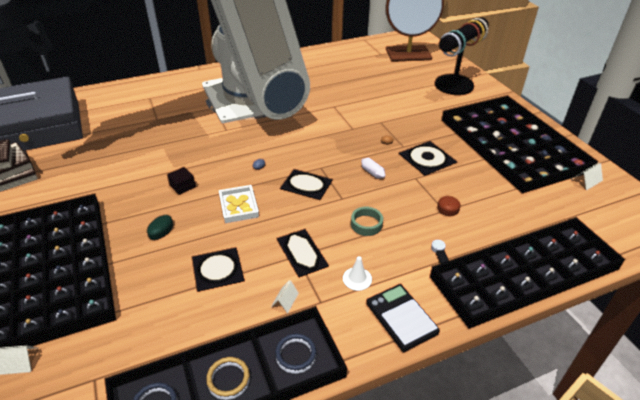

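```bash
cat >> h.py <<'E'
def pose():
    s=sense(); m=R.from_rotvec(s["eef_rot"]).as_matrix()
    return s["position"],np.degrees(np.arctan2(m[1,0],m[0,0])),m
def plan(*way):  # way points: (x,y,z,psi_deg,grip[,vmax])
    P,psi,m=pose(); s=sense()
    print("t",round(s["time_s"],2),"P",P.round(4),"psi",round(psi,1),"zaxis",m[:,2].round(3),"open",round(s["opening"],4),"F",s["contact_force"].round(1))
    out=[]
    for w in way:
        T=np.array(w[:3]); v=w[5] if len(w)>5 else 1.0
        for _ in range(60):
            d=T-P; dp=(w[3]-psi+180)%360-180 if abs(w[3]-psi)>180.1 else w[3]-psi
            if np.linalg.norm(d)<0.0003 and abs(dp)<0.3: break
            a=np.radians(psi); L=np.array([d@[np.cos(a),np.sin(a),0],d@[np.sin(a),-np.cos(a),0],-d[2]])/0.02
            k=max(1,np.abs(L).max()/v,abs(dp)/10.2); u=np.round(L/k,2); t=np.round(-dp/k/120,3)
            out.append([u.tolist(),float(t),w[4]])
            P=P+0.02*(u[0]*np.array([np.cos(a),np.sin(a),0])+u[1]*np.array([np.sin(a),-np.cos(a),0])+[0,0,-u[2]]); psi-=t*120
    for i in range(0,len(out),5): print(str(out[i:i+5]).replace(" ",""))
E
python3 -c "
from h import *
plan((.4697,-.3402,.13,42.5,1),(.4697,-.3402,.05,42.5,.8),)"
```

```text
t 1.55 P [ 0.1514 -0.5288  0.2313] psi -74.0 zaxis [-0.  0. -1.] open 0.0853 F [ 0.2 -0.5  0.5]
[[[-0.26,-1.0,0.28],-0.054,1],[[-0.14,-1.0,0.28],-0.053,1],[[-0.03,-1.0,0.27],-0.053,1],[[0.08,-1.0,0.27],-0.053,1],[[0.19,-1.0,0.28],-0.053,1]]
[[[0.31,-1.0,0.29],-0.055,1],[[0.44,-1.0,0.3],-0.057,1],[[0.59,-1.0,0.32],-0.061,1],[[0.78,-1.0,0.35],-0.067,1],[[1.0,-0.96,0.38],-0.073,1]]
[[[1.0,-0.71,0.33],-0.064,1],[[1.0,-0.52,0.31],-0.059,1],[[1.0,-0.37,0.29],-0.056,1],[[1.0,-0.24,0.28],-0.054,1],[[1.0,-0.13,0.28],-0.053,1]]
[[[1.0,-0.02,0.27],-0.052,1],[[1.0,0.1,0.28],-0.053,1],[[0.02,0.0,0.0],-0.001,1],[[-0.0,0.0,1.0],-0.0,0.8],[[-0.0,0.0,1.0],-0.0,0.8]]
[[[-0.0,0.0,1.0],-0.0,0.8],[[-0.0,0.0,1.0],-0.0,0.8]]
```

Request:
jog_arm([
  [[-0.26, -1.0, 0.28], -0.054, 1],
  [[-0.14, -1.0, 0.28], -0.053, 1],
  [[-0.03, -1.0, 0.27], -0.053, 1],
  [[0.08, -1.0, 0.27], -0.053, 1],
  [[0.19, -1.0, 0.28], -0.053, 1],
], squeeze=40)

```text
time_s: 2.17
position: [0.2391, -0.4769, 0.2035]
eef_rot: [2.934, -1.123, 0.0]
contact_force: [0.4, 0.1, 0.2]
opening: 0.0852
```

Request:
jog_arm([
  [[0.31, -1.0, 0.29], -0.055, 1],
  [[0.44, -1.0, 0.3], -0.057, 1],
  [[0.59, -1.0, 0.32], -0.061, 1],
  [[0.78, -1.0, 0.35], -0.067, 1],
  [[1.0, -0.96, 0.38], -0.073, 1],
])

```text
time_s: 2.8
position: [0.3416, -0.4161, 0.1707]
eef_rot: [3.139, -0.117, 0.0]
contact_force: [0.2, -0.3, 0.8]
opening: 0.0855
```

Request:
jog_arm([
  [[1.0, -0.71, 0.33], -0.064, 1],
  [[1.0, -0.52, 0.31], -0.059, 1],
  [[1.0, -0.37, 0.29], -0.056, 1],
  [[1.0, -0.24, 0.28], -0.054, 1],
  [[1.0, -0.13, 0.28], -0.053, 1],
])

```text
time_s: 3.42
position: [0.4355, -0.3605, 0.1409]
eef_rot: [3.035, 0.813, 0.0]
contact_force: [1.1, -0.4, 0.0]
opening: 0.0851
```

Request:
jog_arm([
  [[1.0, -0.02, 0.27], -0.052, 1],
  [[1.0, 0.1, 0.28], -0.053, 0.6],
  [[0, 0, 0], 0, 0.6],
])

```text
time_s: 3.8
position: [0.47, -0.3397, 0.1296]
eef_rot: [-2.928, -1.137, 0.0]
contact_force: [0.4, -0.5, -1.0]
opening: 0.0685
```

```bash
python3 -c "
from h import *
p=grab_frame('wrist'); cv2.imwrite('pics/w1.png',p['image'][:,:,::-1]); look(p,['oval_center']); look(grab_frame('top'),['oval_center'])
plan((.4697,-.3402,.05,42.5,.4),(.4697,-.3402,.0058,42.5,.4,.6))"
```

```text
oval_center pin 0.65 [ 0.4738 -0.3432  0.0119]
   mask 0.92 3495 mean [ 0.4687 -0.3387  0.0243] rect [ 470.3 -340.2] [41.3 64. ] 39.3 pca 129.7
   mask 0.52 10888 mean [ 0.6186 -0.2557  0.0075] rect [ 624.6 -256.4] [94.4 98.1] 84.3 pca 163.7
oval_center pin 0.64 [ 0.4704 -0.3435  0.0119]
   mask 0.71 314 mean [ 0.4693 -0.339   0.0235] rect [ 469.7 -340.3] [38.7 63.5] 39.0 pca 129.6
t 4.1 P [ 0.469  -0.3409  0.1304] psi 42.3 zaxis [ 0. -0. -1.] open 0.0682 F [-0.5  0.5 -0.1]
[[[0.01,-0.0,1.0],-0.0,0.4],[[0.01,-0.0,1.0],-0.001,0.4],[[0.01,-0.0,1.0],-0.0,0.4],[[0.02,-0.0,1.0],-0.001,0.4],[[-0.0,-0.0,0.02],0.0,0.4]]
[[[-0.0,-0.0,0.6],0.0,0.4],[[-0.0,-0.0,0.6],0.0,0.4],[[-0.0,-0.0,0.6],0.0,0.4],[[-0.0,-0.0,0.41],0.0,0.4]]
```

View pics/w1.png

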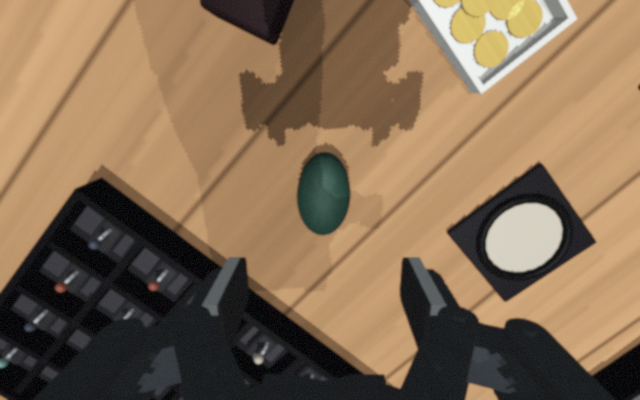

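The wrist view shows the oval stone at (323,193), centred between the jaws and lined up with them. The round pad is at (522,235) and the dish is well clear at (490,40).

Request:
jog_arm([
  [[0.03, 0, 1], 0.019, 0.5],
  [[0.03, 0, 1], 0, 0.5],
  [[0, 0, 1], 0, 0.5],
  [[0, 0, 1], 0, 0.5],
  [[0, 0, 0.6], 0, 0.5],
])

```text
time_s: 4.72
position: [0.4698, -0.3398, 0.0374]
eef_rot: [-2.951, -1.075, 0.0]
contact_force: [-0.8, -0.1, 0.7]
opening: 0.0646
```

Request:
jog_arm([
  [[0, 0, 0.6], 0, 0.5],
  [[0, 0, 0.6], 0, 0.5],
  [[0, 0, 0.4], 0, 0.5],
  [[0, 0, 0], 0, 0.5],
])

```text
time_s: 5.22
position: [0.4701, -0.3394, 0.0055]
eef_rot: [-2.95, -1.077, 0.001]
contact_force: [0.2, 0.1, -0.6]
opening: 0.064
```

Request:
jog_arm([
  [[0, 0, 0], 0, -0.5],
  [[0, 0, 0], 0, -0.5],
  [[0, 0, 0], 0, -0.5],
  [[0, 0, 0], 0, -0.5],
], squeeze=40)

```text
time_s: 5.72
position: [0.4706, -0.3399, 0.0068]
eef_rot: [2.95, 1.077, 0.001]
contact_force: [-0.8, 1.9, 6.0]
opening: 0.0396
```

Request:
jog_arm([
  [[0, 0, -0.2], 0, -0.5],
  [[0, 0, -0.5], 0, -0.5],
  [[0, 0, -1], 0, -0.5],
  [[0, 0, -1], 0, -0.5],
  [[0, 0, -0.8], 0, -0.5],
])

```text
time_s: 6.35
position: [0.4704, -0.3398, 0.0774]
eef_rot: [2.951, 1.077, 0.0]
contact_force: [0.2, 0.5, -1.3]
opening: 0.0397
```

```bash
python3 -c "
from h import *
p=grab_frame('wrist'); cv2.imwrite('pics/w2.png',p['image'][:,:,::-1]); look(p,['oval_center'])
plan((.447,.0025,.09,134,-.5),(.447,.0025,.03,134,-.5))"
```

```text
oval_center pin 0.7 [ 0.4741 -0.3415  0.0841]
   mask 0.95 10509 mean [ 0.4666 -0.3353  0.0941] rect [ 470.5 -339.8] [39.2 64.4] 40.6 pca 130.0
t 6.5 P [ 0.4706 -0.34    0.0769] psi 40.1 zaxis [ 0.001 -0.001 -1.   ] open 0.0391 F [-0.4 -0.1 -1.7]
[[[0.73,-1.0,-0.05],-0.056,-0.5],[[0.93,-1.0,-0.05],-0.062,-0.5],[[1.0,-0.83,-0.05],-0.059,-0.5],[[1.0,-0.64,-0.05],-0.054,-0.5],[[1.0,-0.49,-0.04],-0.051,-0.5]]
[[[1.0,-0.36,-0.04],-0.049,-0.5],[[1.0,-0.25,-0.04],-0.047,-0.5],[[1.0,-0.15,-0.04],-0.046,-0.5],[[1.0,-0.05,-0.04],-0.046,-0.5],[[1.0,0.04,-0.04],-0.046,-0.5]]
[[[1.0,0.14,-0.04],-0.046,-0.5],[[1.0,0.24,-0.04],-0.047,-0.5],[[1.0,0.35,-0.04],-0.048,-0.5],[[1.0,0.47,-0.04],-0.05,-0.5],[[1.0,0.6,-0.04],-0.053,-0.5]]
[[[0.39,0.29,-0.02],-0.023,-0.5],[[-0.0,0.0,1.0],0.0,-0.5],[[-0.0,0.0,1.0],0.0,-0.5],[[-0.0,0.0,1.0],0.0,-0.5]]
```

View pics/w2.png

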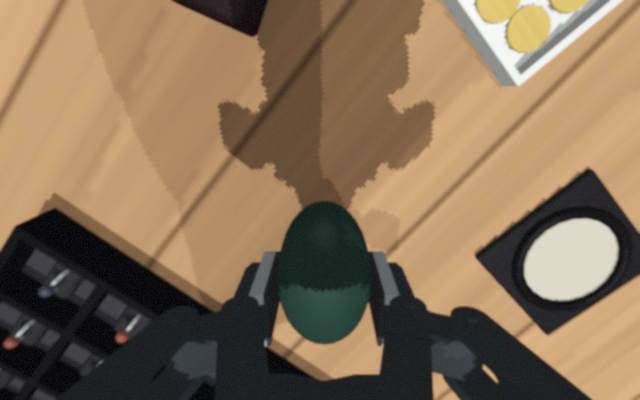

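The stone is held level at (323,270), and the path over the dish is clear at this height.

Request:
jog_arm([
  [[0.4, -0.5, -0.05], -0.03, -0.5],
  [[0.73, -1, -0.05], -0.056, -0.5],
  [[1, -0.95, -0.05], -0.06, -0.5],
  [[1, -0.8, -0.05], -0.056, -0.5],
  [[1, -0.6, -0.05], -0.053, -0.5],
])

```text
time_s: 7.12
position: [0.4593, -0.2249, 0.0802]
eef_rot: [-2.558, -1.822, 0.001]
contact_force: [-0.1, 0.5, -0.2]
opening: 0.0396
```

Request:
jog_arm([
  [[1, -0.42, -0.04], -0.049, -0.5],
  [[1, -0.3, -0.04], -0.047, -0.5],
  [[1, -0.2, -0.04], -0.046, -0.5],
  [[1, -0.1, -0.04], -0.046, -0.5],
  [[1, 0, -0.04], -0.046, -0.5],
])

```text
time_s: 7.75
position: [0.4532, -0.1223, 0.0843]
eef_rot: [-2.04, -2.387, 0.001]
contact_force: [0.8, 0.5, -2.8]
opening: 0.0393
```

Request:
jog_arm([
  [[1, 0.1, -0.04], -0.046, -0.5],
  [[1, 0.2, -0.04], -0.047, -0.5],
  [[1, 0.3, -0.04], -0.048, -0.5],
  [[1, 0.4, -0.04], -0.05, -0.5],
  [[0.8, 0.5, -0.04], -0.053, -0.5],
])

```text
time_s: 8.38
position: [0.4485, -0.0207, 0.0884]
eef_rot: [-1.37, -2.826, 0.0]
contact_force: [0.6, -0.3, -0.9]
opening: 0.0396
```

```bash
python3 -c "
from h import *
plan((.447,.0025,.06,134,-.5),(.447,.0025,.0195,134,-.5,.6))"
```

```text
t 8.38 P [ 0.4485 -0.0207  0.0884] psi 128.3 zaxis [-0.001  0.    -1.   ] open 0.0396 F [ 0.6 -0.3 -0.9]
[[[0.67,0.47,1.0],-0.034,-0.5],[[0.27,0.21,0.42],-0.014,-0.5],[[0.0,0.0,0.6],0.0,-0.5],[[0.0,0.0,0.6],0.0,-0.5],[[0.0,0.0,0.6],0.0,-0.5]]
[[[0.0,0.0,0.22],0.0,-0.5]]
```

Request:
jog_arm([
  [[0.67, 0.47, 1], -0.034, -0.5],
  [[0.27, 0.21, 0.42], -0.014, -0.5],
  [[0, 0, 0.6], 0, -0.5],
  [[0, 0, 0.6], 0, -0.5],
  [[0, 0, 0.5], 0, -0.5],
])

```text
time_s: 9.0
position: [0.4477, 0.0012, 0.0259]
eef_rot: [-1.234, -2.889, 0.0]
contact_force: [-0.8, -0.2, -1.7]
opening: 0.0396
```

Request:
jog_arm([
  [[0, 0, 0.2], 0, -0.5],
  [[0, 0, 0], 0, -0.5],
])

```text
time_s: 9.25
position: [0.4477, 0.0015, 0.0225]
eef_rot: [-1.233, -2.889, 0.0]
contact_force: [-0.3, -0.7, -1.0]
opening: 0.0394
```

```bash
python3 -c "
from h import *
p=grab_frame('wrist'); cv2.imwrite('pics/w3.png',p['image'][:,:,::-1]); look(p,['oval_center','oval_pad_floor'])
plan((.447,.0025,.0195,134,-.5),(.447,.0025,.0125,134,-.5,.1))"
```

```text
oval_center pin 0.7 [0.45   0.0046 0.0303]
   mask 0.93 10663 mean [ 0.4435 -0.0028  0.0392] rect [448.3   1.7] [65.6 39.7] 44.0 pca -136.3
   mask 0.73 15708 mean [ 0.4603 -0.142   0.0098] rect [ 469.8 -151.3] [ 43.  106.7] 82.4 pca 170.8
   mask 0.69 13842 mean [ 0.4281 -0.0167  0.0077] rect [448.    2.7] [104.8  81.8] 45.0 pca 134.9
t 9.5 P [0.4479 0.0016 0.023 ] psi 133.8 zaxis [ 0.001 -0.    -1.   ] open 0.0396 F [-0.2 -0.5 -1.6]
[[[0.07,-0.0,0.17],-0.002,-0.5],[[-0.0,-0.0,0.1],0.0,-0.5],[[-0.0,-0.0,0.1],0.0,-0.5],[[-0.0,-0.0,0.1],0.0,-0.5],[[-0.0,-0.0,0.05],0.0,-0.5]]
```

View pics/w3.png

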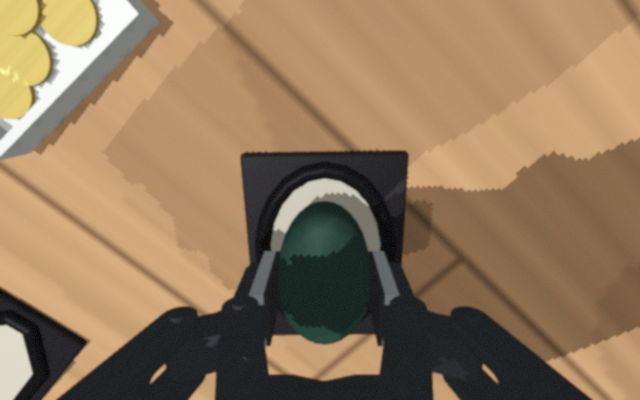

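The stone sits above its outline and is lined up with it, with the pad centre near (325,245). I'll lower it until it touches.

Request:
jog_arm([
  [[0.02, 0, 0.2], 0, -0.5],
  [[0, 0, 0.15], 0, -0.5],
  [[0, 0, 0.1], 0, -0.5],
  [[0, 0, 0], 0, -0.5],
])

```text
time_s: 10.0
position: [0.4473, 0.0019, 0.0135]
eef_rot: [-1.232, -2.889, 0.0]
contact_force: [0.2, 0.5, -1.7]
opening: 0.04
```

Request:
jog_arm([
  [[0, 0, 0.05], 0, -0.5],
  [[0, 0, 0.05], 0, -0.5],
  [[0, 0, 0], 0, -0.5],
])

```text
time_s: 10.38
position: [0.4476, 0.0019, 0.0127]
eef_rot: [1.232, 2.889, 0.0]
contact_force: [-5.8, 0.5, 16.5]
opening: 0.0394
```

Request:
jog_arm([
  [[0, 0, 0], 0, 0.15],
  [[0, 0, 0], 0, 0.3],
  [[0, 0, 0], 0, 0.4],
  [[0, 0, -0.2], 0, 0.4],
  [[0, 0, -0.6], 0, 0.4],
])

```text
time_s: 11.0
position: [0.4471, 0.002, 0.0279]
eef_rot: [-1.232, -2.889, 0.0]
contact_force: [0.3, -0.1, 0.9]
opening: 0.0596
```

Request:
jog_arm([
  [[0, 0, -1], 0, 0.4],
  [[0, 0, -1], 0, 0.4],
  [[0, 0, -1], 0, 0.4],
])

```text
time_s: 11.38
position: [0.4475, 0.0019, 0.0892]
eef_rot: [1.232, 2.889, 0.0]
contact_force: [0.1, -0.7, -0.2]
opening: 0.0598
```

```bash
python3 -c "
from h import *
look(grab_frame('wrist'),['oval_center'])
p=grab_frame('top');look(p,['crystal_center','dish_center'])
plan((.465,.169,.09,104,.2),(.465,.169,.03,104,.2),(.465,.169,.0075,104,.2,.6))"
```

```text
oval_center pin 0.94 [0.45   0.0018 0.0167]
   mask 0.67 5107 mean [ 0.4454 -0.0005  0.0301] rect [448.1   1.7] [64.1 41.4] 45.2 pca -135.9
crystal_center pin 0.58 [0.466  0.1694 0.0148]
   mask 0.69 268 mean [0.4631 0.1683 0.0245] rect [463.3 168.8] [75.2 27.8] 13.5 pca -165.3
   mask 0.4 1096 mean [ 0.6205 -0.256   0.0063] rect [ 621.7 -257.3] [92.7 93.3] 83.8 pca -163.6
dish_center pin 0.79 [ 0.4638 -0.1656  0.0074]
   mask 0.72 1008 mean [ 0.4551 -0.1645  0.0183] rect [ 459.2 -166.2] [74.3 91.8] 82.5 pca -178.5
t 11.78 P [0.447  0.002  0.0871] psi 133.8 zaxis [-0.001  0.    -1.   ] open 0.0598 F [ 1.1  0.8 -0.6]
[[[0.84,1.0,-0.02],0.039,0.2],[[0.99,1.0,-0.03],0.042,0.2],[[1.0,0.85,-0.02],0.039,0.2],[[1.0,0.71,-0.02],0.036,0.2],[[1.0,0.61,-0.02],0.034,0.2]]
[[[1.0,0.51,-0.02],0.033,0.2],[[0.78,0.34,-0.02],0.025,0.2],[[0.0,-0.0,1.0],0.0,0.2],[[0.0,-0.0,1.0],0.0,0.2],[[0.0,-0.0,1.0],0.0,0.2]]
[[[0.0,-0.0,0.6],0.0,0.2],[[0.0,-0.0,0.53],0.0,0.2]]
```

Request:
jog_arm([
  [[0.84, 1, 0], 0.039, 0.2],
  [[0.99, 1, 0], 0.042, 0.2],
  [[1, 0.85, 0], 0.039, 0.2],
  [[1, 0.71, 0], 0.036, 0.2],
  [[1, 0.61, 0], 0.034, 0.2],
])

```text
time_s: 12.4
position: [0.461, 0.1305, 0.0871]
eef_rot: [-1.782, -2.587, 0.001]
contact_force: [0.1, -0.3, 0.6]
opening: 0.0511
```

Request:
jog_arm([
  [[1, 0.51, 0], 0.033, 0.2],
  [[0.78, 0.34, 0], 0.025, 0.2],
  [[0, 0, 0], 0, 0.2],
])

```text
time_s: 12.78
position: [0.4652, 0.1696, 0.087]
eef_rot: [-1.93, -2.478, 0.001]
contact_force: [0.5, -0.6, 0.7]
opening: 0.0512
```

```bash
python3 -c "
from h import *
look(grab_frame('wrist'),['crystal_center'])
plan((.465,.169,.03,104,.2),(.465,.169,.0075,104,.2,.6))"
```

```text
crystal_center pin 0.63 [0.4638 0.1663 0.0139]
   mask 0.63 4212 mean [0.4611 0.1682 0.0252] rect [465.3 169.2] [79.6 28. ] 14.1 pca -165.8
t 12.93 P [0.4653 0.1684 0.0874] psi 104.1 zaxis [-0.001 -0.    -1.   ] open 0.0514 F [ 0.7 -0.7  0.2]
[[[0.01,-0.0,1.0],0.0,0.2],[[0.01,-0.0,1.0],0.0,0.2],[[0.01,-0.01,0.87],0.001,0.2],[[0.0,0.0,0.6],-0.0,0.2],[[0.0,0.0,0.52],-0.0,0.2]]
```

Request:
jog_arm([
  [[0, 0, 1], 0, 0.2],
  [[0, 0, 1], 0, 0.2],
  [[0, 0, 0.9], 0, 0.2],
  [[0, 0, 0.6], 0, 0.2],
  [[0, 0, 0.46], 0, 0.2],
])

```text
time_s: 13.55
position: [0.4656, 0.1685, 0.0081]
eef_rot: [-1.933, -2.476, 0.0]
contact_force: [0.6, 0.5, -0.2]
opening: 0.0513
```

Request:
jog_arm([
  [[0, 0, 0], 0, 0],
  [[0, 0, 0], 0, -0.7],
  [[0, 0, 0], 0, -0.7],
  [[0, 0, 0], 0, -0.7],
  [[0, 0, 0], 0, -0.7],
])

```text
time_s: 14.18
position: [0.4659, 0.1689, 0.009]
eef_rot: [1.932, 2.476, 0.001]
contact_force: [-1.0, -0.5, 6.3]
opening: 0.027
```

Request:
jog_arm([
  [[0, 0, -0.2], 0, -0.7],
  [[0, 0, -0.5], 0, -0.7],
  [[0, 0, -1], 0, -0.7],
  [[0, 0, -1], 0, -0.7],
  [[0, 0, -0.8], 0, -0.7],
])

```text
time_s: 14.8
position: [0.4657, 0.169, 0.0798]
eef_rot: [1.933, 2.476, 0.001]
contact_force: [0.8, -0.3, -0.6]
opening: 0.0271
```

```bash
python3 -c "
from h import *
p=grab_frame('wrist'); cv2.imwrite('pics/w4.png',p['image'][:,:,::-1]); look(p,['crystal_center'])
plan((.6445,-.0865,.08,92.7,-.7),(.6445,-.0865,.023,92.7,-.7,.7))"
```

```text
crystal_center pin 0.87 [0.466  0.1687 0.0841]
   mask 0.64 8695 mean [0.4579 0.1668 0.0959] rect [465.7 168.3] [80.7 28.9] 13.9 pca -166.0
   mask 0.48 8558 mean [0.4453 0.0079 0.029 ] rect [447.4   4.3] [65.4 40.5] 37.1 pca -137.9
t 14.95 P [0.466  0.169  0.0793] psi 104.1 zaxis [ 0.002  0.    -1.   ] open 0.0268 F [ 0.6 -1.1 -1.3]
[[[-1.0,0.38,-0.0],0.007,-0.7],[[-1.0,0.4,-0.0],0.007,-0.7],[[-1.0,0.42,-0.0],0.006,-0.7],[[-1.0,0.43,-0.0],0.007,-0.7],[[-1.0,0.45,-0.0],0.007,-0.7]]
[[[-1.0,0.46,-0.0],0.007,-0.7],[[-1.0,0.48,-0.0],0.007,-0.7],[[-1.0,0.5,-0.0],0.007,-0.7],[[-1.0,0.52,-0.01],0.007,-0.7],[[-1.0,0.54,-0.0],0.006,-0.7]]
[[[-1.0,0.56,-0.01],0.007,-0.7],[[-1.0,0.57,-0.0],0.007,-0.7],[[-1.0,0.6,-0.01],0.006,-0.7],[[-0.95,0.58,-0.0],0.007,-0.7],[[-0.0,-0.0,0.7],-0.0,-0.7]]
[[[-0.0,-0.0,0.7],-0.0,-0.7],[[-0.0,-0.0,0.7],-0.0,-0.7],[[-0.0,-0.0,0.7],-0.0,-0.7],[[-0.0,-0.0,0.05],-0.0,-0.7]]
```

View pics/w4.png

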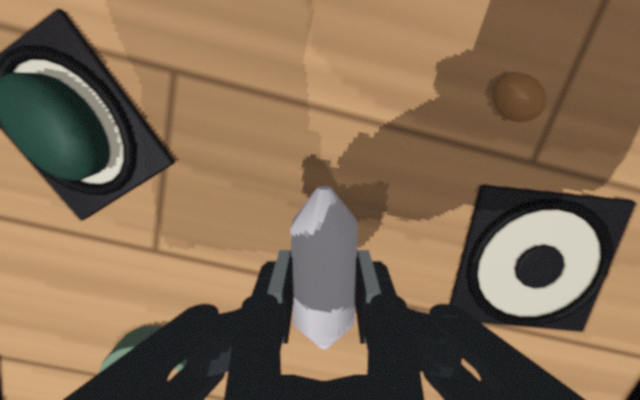

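The crystal is held level at (323,265), and the oval stone lies inside its outline at upper left (55,130).

Request:
jog_arm([
  [[-0.5, 0.2, 0], 0.007, -0.7],
  [[-1, 0.39, 0], 0.007, -0.7],
  [[-1, 0.41, 0], 0.007, -0.7],
  [[-1, 0.42, 0], 0.007, -0.7],
  [[-1, 0.44, 0], 0.007, -0.7],
])

```text
time_s: 15.58
position: [0.5214, 0.0875, 0.078]
eef_rot: [-2.024, -2.402, 0.001]
contact_force: [0.0, -0.3, -1.6]
opening: 0.0267
```

Request:
jog_arm([
  [[-1, 0.46, 0], 0.007, -0.7],
  [[-1, 0.48, 0], 0.007, -0.7],
  [[-1, 0.49, 0], 0.007, -0.7],
  [[-1, 0.51, 0], 0.007, -0.7],
  [[-1, 0.53, 0], 0.007, -0.7],
])

```text
time_s: 16.2
position: [0.5848, -0.0045, 0.0785]
eef_rot: [2.11, 2.327, 0.0]
contact_force: [0.3, -0.5, -1.5]
opening: 0.0268
```

Request:
jog_arm([
  [[-1, 0.55, 0], 0.007, -0.7],
  [[-1, 0.56, 0], 0.007, -0.7],
  [[-1, 0.58, 0], 0.007, -0.7],
  [[-0.9, 0.58, 0.3], 0.004, -0.7],
  [[-0.5, 0.28, 0.6], 0, -0.7],
])

```text
time_s: 16.82
position: [0.6423, -0.0886, 0.0599]
eef_rot: [2.17, 2.271, 0.001]
contact_force: [-0.9, -0.5, -1.0]
opening: 0.0271
```

Request:
jog_arm([
  [[0, 0, 0.6], 0, -0.7],
  [[0, 0, 0.6], 0, -0.7],
  [[0, 0, 0], 0, -0.7],
])

```text
time_s: 17.2
position: [0.6403, -0.0864, 0.0351]
eef_rot: [-2.167, -2.271, 0.002]
contact_force: [-0.1, 0.8, -1.1]
opening: 0.0269
```

```bash
python3 -c "
from h import *
p=grab_frame('wrist'); cv2.imwrite('pics/w5.png',p['image'][:,:,::-1]); look(p,['crystal_center','crystal_pad_floor'])
plan((.6445,-.0865,.025,92.7,-.7,.6),)"
```

```text
crystal_center pin 0.72 [ 0.6375 -0.0895  0.0441]
   mask 0.72 8732 mean [ 0.6324 -0.087   0.0512] rect [640.2 -86.9] [80.7 29.6] 1.1 pca -177.3
   mask 0.79 10927 mean [ 0.6125 -0.0883  0.008 ] rect [645.7 -86.4] [116.5  70.3] 2.8 pca 95.0
   mask 0.31 7122 mean [0.6224 0.0511 0.0162] rect [638.1  66.2] [93.1 48.3] 24.1 pca -157.8
t 17.45 P [ 0.6416 -0.0871  0.0371] psi 92.7 zaxis [ 0.001 -0.    -1.   ] open 0.0271 F [ 0.4  0.2 -0.4]
[[[0.02,0.15,0.6],-0.0,-0.7]]
```

View pics/w5.png

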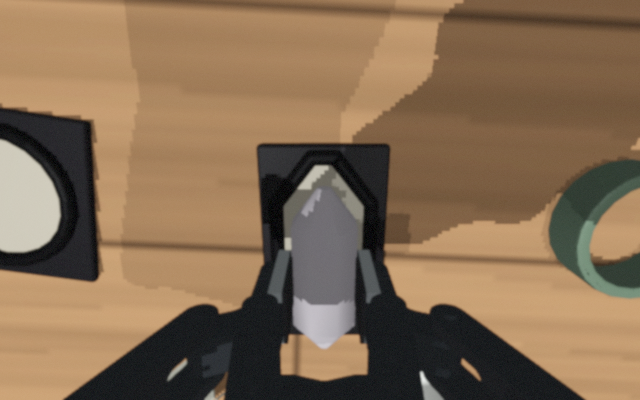

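The crystal is above its outline, lined up but about 4 mm short along x. I'll correct that while lowering.

Request:
jog_arm([
  [[0, 0.22, 0.5], 0, -0.7],
  [[0, 0, 0.25], 0, -0.7],
  [[0, 0, 0.15], 0, -0.7],
  [[0, 0, 0.05], 0, -0.7],
  [[0, 0, 0], 0, -0.7],
])

```text
time_s: 18.08
position: [0.6457, -0.0871, 0.0175]
eef_rot: [2.169, 2.272, -0.0]
contact_force: [0.7, -0.6, -2.2]
opening: 0.0268
```

```bash
python3 -c "
from h import *
look(grab_frame('wrist'),['crystal_center'])
for i in range(3): print(sense()['position'])"
```

```text
crystal_center pin 0.95 [ 0.6407 -0.0905  0.0218]
   mask 0.8 8685 mean [ 0.6377 -0.0876  0.0335] rect [645.6 -87.3] [80.4 28.1] 2.6 pca -177.2
[ 0.64583088 -0.08709325  0.01770153]
[ 0.64583088 -0.08709325  0.01770153]
[ 0.64583088 -0.08709325  0.01770153]
```

Request:
jog_arm([
  [[0, 0, 0.08], 0, -0.7],
  [[0, 0, 0.05], 0, -0.7],
  [[0, 0, 0.03], 0, -0.7],
  [[0, 0, 0], 0, -0.7],
])

```text
time_s: 18.73
position: [0.6457, -0.0871, 0.0151]
eef_rot: [2.169, 2.272, 0.0]
contact_force: [-2.6, 0.7, 6.8]
opening: 0.027
```

Request:
jog_arm([
  [[0, 0, 0], 0, -0.15],
  [[0, 0, 0], 0, 0],
  [[0, 0, 0], 0, 0.1],
  [[0, 0, -0.2], 0, 0.1],
  [[0, 0, -0.6], 0, 0.1],
])

```text
time_s: 19.35
position: [0.6454, -0.087, 0.0303]
eef_rot: [-2.169, -2.272, 0.001]
contact_force: [0.6, -0.0, 0.9]
opening: 0.0467
```

Request:
jog_arm([
  [[0, 0, -1], 0, 0],
  [[0, 0, -1], 0, -0.1],
  [[0, 0, -1], 0, -0.2],
])

```text
time_s: 19.73
position: [0.6459, -0.0871, 0.092]
eef_rot: [2.169, 2.272, 0.001]
contact_force: [0.7, 0.1, 0.2]
opening: 0.0343
```

```bash
python3 -c "
from h import *
look(grab_frame('wrist'),['crystal_center'])
plan((.622,.0405,.09,90,-.25),(.622,.0405,.03,90,-.25),(.622,.0405,.0085,90,-.25,.6))"
```

```text
crystal_center pin 0.68 [ 0.645  -0.0907  0.0189]
   mask 0.87 4272 mean [ 0.6406 -0.0874  0.0311] rect [645.8 -87.2] [80.1 28. ] 2.6 pca -177.3
t 19.88 P [ 0.6464 -0.0872  0.0918] psi 92.7 zaxis [ 0.003 -0.001 -1.   ] open 0.0342 F [0.5 0.1 0.2]
[[[1.0,-0.14,0.01],0.003,-0.25],[[1.0,-0.15,0.01],0.004,-0.25],[[1.0,-0.16,0.02],0.003,-0.25],[[1.0,-0.17,0.01],0.004,-0.25],[[1.0,-0.17,0.02],0.003,-0.25]]
[[[1.0,-0.18,0.01],0.004,-0.25],[[0.41,-0.08,0.01],0.001,-0.25],[[0.0,-0.0,1.0],0.0,-0.25],[[0.0,-0.0,1.0],0.0,-0.25],[[0.0,-0.0,1.0],0.0,-0.25]]
[[[0.0,-0.0,0.6],0.0,-0.25],[[0.0,-0.0,0.48],0.0,-0.25]]
```

Request:
jog_arm([
  [[1, -0.14, 0], 0.003, -0.2],
  [[1, -0.15, 0], 0.004, -0.2],
  [[1, -0.16, 0], 0.003, -0.2],
  [[1, -0.17, 0], 0.004, -0.2],
  [[1, -0.17, 0], 0.003, -0.2],
])

```text
time_s: 20.5
position: [0.6261, 0.0141, 0.0899]
eef_rot: [-2.209, -2.233, 0.001]
contact_force: [0.2, -0.2, -0.4]
opening: 0.034
```

Request:
jog_arm([
  [[1, -0.18, 0], 0.004, -0.2],
  [[0.41, -0.08, 0], 0, -0.2],
  [[0, 0, 0], 0, -0.2],
])

```text
time_s: 20.88
position: [0.6211, 0.0412, 0.0902]
eef_rot: [-2.217, -2.225, 0.0]
contact_force: [0.7, -0.3, 0.3]
opening: 0.034
```

```bash
python3 -c "
from h import *
p=grab_frame('wrist'); cv2.imwrite('pics/w6.png',p['image'][:,:,::-1]); look(p,['bangle_center'])
plan((.622,.0405,.03,90,-.25),(.622,.0405,.0085,90,-.25,.6))"
```

```text
mask 0.61 4647 mean [0.6194 0.0722 0.0235] rect [622.6  72.3] [68.7 68.5] 0.3 pca 64.7
t 21.02 P [0.6214 0.0401 0.0902] psi 90.1 zaxis [ 0. -0. -1.] open 0.0344 F [-0.2  0.1  0.5]
[[[0.01,0.01,1.0],0.0,-0.25],[[0.01,0.01,1.0],0.0,-0.25],[[0.0,0.01,1.0],0.001,-0.25],[[0.0,-0.0,0.6],-0.0,-0.25],[[0.0,-0.0,0.49],-0.0,-0.25]]
```

View pics/w6.png

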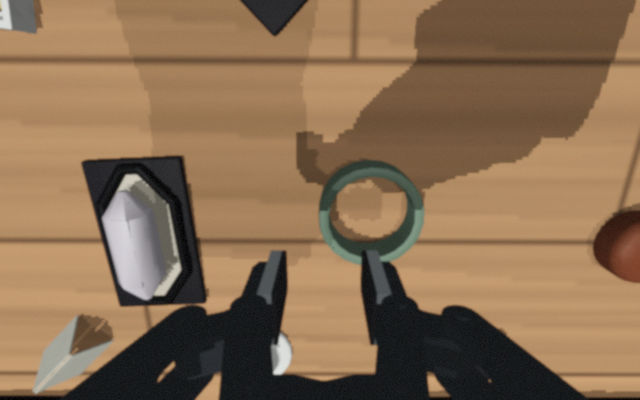

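The crystal is settled in its outline (140,240), and the bangle's left wall at (325,215) lies between the jaws.

Request:
jog_arm([
  [[0.03, 0.04, 1], 0, -0.2],
  [[0, 0, 1], 0, -0.2],
  [[0, 0, 0.9], 0, -0.2],
  [[0, 0, 0.7], 0, -0.2],
  [[0, 0, 0.48], 0, -0.2],
])

```text
time_s: 21.65
position: [0.6221, 0.0407, 0.008]
eef_rot: [-2.219, -2.223, 0.0]
contact_force: [0.1, 0.1, 0.0]
opening: 0.0343
```

Request:
jog_arm([
  [[0, 0, 0], 0, -0.5],
  [[0, 0, 0], 0, -0.9],
  [[0, 0, 0], 0, -0.9],
  [[0, 0, 0], 0, -0.9],
  [[0, 0, 0], 0, -0.9],
], squeeze=30)

```text
time_s: 22.28
position: [0.6223, 0.0412, 0.0091]
eef_rot: [2.218, 2.224, 0.001]
contact_force: [-0.4, 0.9, 2.7]
opening: 0.0077
```

Request:
jog_arm([
  [[0, 0, -0.2], 0, -0.9],
  [[0, 0, -0.5], 0, -0.9],
  [[0, 0, -1], 0, -0.9],
  [[0, 0, -1], 0, -0.9],
  [[0, 0, -0.8], 0, -0.9],
])

```text
time_s: 22.9
position: [0.6223, 0.0411, 0.0801]
eef_rot: [2.218, 2.224, 0.001]
contact_force: [0.3, 0.7, -0.8]
opening: 0.0077
```

```bash
python3 -c "
from h import *
p=grab_frame('wrist'); cv2.imwrite('pics/w7.png',p['image'][:,:,::-1]); look(p,['bangle_center'])
plan((.4665,.293,.08,90,-.9))"
```

```text
mask 0.7 8279 mean [0.6089 0.0738 0.0903] rect [618.6  73. ] [69.9 61.7] 72.8 pca 65.7
t 23.05 P [0.6225 0.0411 0.0796] psi 90.1 zaxis [ 0.002 -0.    -1.   ] open 0.0078 F [ 0.2  0.8 -0.7]
[[[1.0,-0.62,-0.0],0.0,-0.9],[[1.0,-0.62,-0.0],0.0,-0.9],[[1.0,-0.62,-0.0],0.0,-0.9],[[1.0,-0.62,-0.0],0.0,-0.9],[[1.0,-0.61,-0.0],0.0,-0.9]]
[[[1.0,-0.62,-0.0],0.0,-0.9],[[1.0,-0.61,-0.0],0.0,-0.9],[[1.0,-0.62,-0.0],0.0,-0.9],[[1.0,-0.61,-0.0],0.0,-0.9],[[1.0,-0.62,-0.01],0.0,-0.9]]
[[[1.0,-0.61,-0.0],0.0,-0.9],[[1.0,-0.62,-0.01],0.001,-0.9],[[0.61,-0.37,-0.0],0.0,-0.9]]
```

View pics/w7.png

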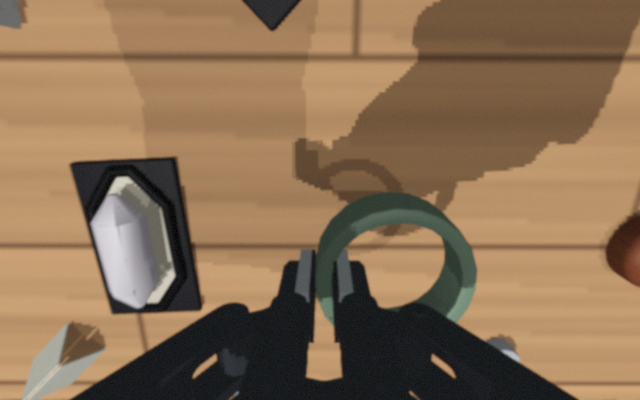

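The bangle is held by its wall, with the ring at (395,260). I'll carry it to its pad.

Request:
jog_arm([
  [[0.5, -0.31, 0], 0, -0.9],
  [[1, -0.62, 0], 0, -0.9],
  [[1, -0.62, 0], 0, -0.9],
  [[1, -0.62, 0], 0, -0.9],
  [[1, -0.62, 0], 0, -0.9],
])

```text
time_s: 23.68
position: [0.5649, 0.1328, 0.0788]
eef_rot: [2.218, 2.225, 0.0]
contact_force: [0.7, -0.2, -0.1]
opening: 0.0075
```

Request:
jog_arm([
  [[1, -0.62, 0], 0, -0.9],
  [[1, -0.62, 0], 0, -0.9],
  [[1, -0.62, 0], 0, -0.9],
  [[1, -0.62, 0], 0, -0.9],
  [[1, -0.62, 0], 0, -0.9],
])

```text
time_s: 24.3
position: [0.5029, 0.2322, 0.0787]
eef_rot: [2.219, 2.224, 0.0]
contact_force: [0.1, -0.2, -0.6]
opening: 0.0076
```

Request:
jog_arm([
  [[1, -0.62, 0], 0, -0.9],
  [[1, -0.62, 0.2], 0, -0.9],
  [[0.7, -0.4, 0.5], 0, -0.9],
  [[0.3, -0.2, 0.7], 0, -0.9],
  [[0, 0, 0.6], 0, -0.9],
])

```text
time_s: 24.92
position: [0.4664, 0.2909, 0.0374]
eef_rot: [-2.218, -2.225, 0.001]
contact_force: [-0.2, -0.5, -1.7]
opening: 0.0073
```

```bash
python3 -c "
from h import *
p=grab_frame('wrist'); cv2.imwrite('pics/w8.png',p['image'][:,:,::-1]); look(p,['bangle_center','bangle_pad_floor'])
m=cut_out(p,'bangle_center')[0]['mask']; q=cloud(p,m); q=q[q[:,2]>np.percentile(q[:,2],60)]
A=np.c_[q[:,:2],np.ones(len(q))]; print('tilt',np.linalg.lstsq(A,q[:,2],rcond=None)[0])
plan((.4665,.293,.03,90,-.9))"
```

```text
mask 0.94 8092 mean [0.4529 0.3236 0.0476] rect [462.3 322.3] [69.2 61.6] 75.2 pca 65.6
bangle_pad_floor pin 0.78 [0.4726 0.3209 0.0064]
   mask 0.8 20815 mean [0.449  0.3241 0.0082] rect [467.5 324.7] [110.5 109.1] 10.7 pca 77.7
tilt [-0.00196432 -0.00042312  0.05388397]
t 25.23 P [0.4675 0.2904 0.0389] psi 90.1 zaxis [ 0.  0. -1.] open 0.0081 F [-0.4  0.7 -1.4]
[[[0.13,-0.05,0.44],0.001,-0.9]]
```

View pics/w8.png

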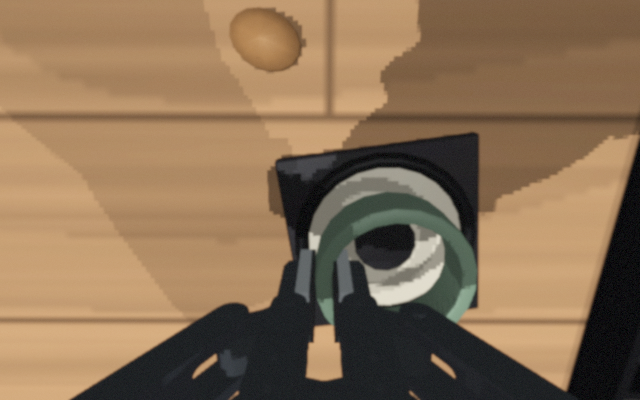

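The bangle is level above its pad with the button (385,245) inside the ring, and it needs about 2 mm in +y.

Request:
jog_arm([
  [[0.11, 0, 0.4], 0, -0.9],
  [[0, 0, 0.4], 0, -0.9],
  [[0, 0, 0.15], 0, -0.9],
  [[0, 0, 0.1], 0, -0.9],
  [[0, 0, 0], 0, -0.9],
])

```text
time_s: 25.85
position: [0.4669, 0.293, 0.0176]
eef_rot: [-2.219, -2.224, 0.0]
contact_force: [-0.5, 0.0, -1.6]
opening: 0.0076
```

Request:
jog_arm([
  [[0, 0, 0.04], 0, -0.9],
  [[0, 0, 0.04], 0, -0.9],
  [[0, 0, 0], 0, -0.9],
])

```text
time_s: 26.22
position: [0.4669, 0.293, 0.0161]
eef_rot: [-2.219, -2.224, -0.0]
contact_force: [-0.1, 0.6, -0.9]
opening: 0.0075
```

Request:
jog_arm([
  [[0, 0, 0.04], 0, -0.9],
  [[0, 0, 0.03], 0, -0.9],
  [[0, 0, 0], 0, -0.9],
])

```text
time_s: 26.6
position: [0.4669, 0.293, 0.0151]
eef_rot: [2.219, 2.224, 0.0]
contact_force: [-1.7, -0.8, 4.5]
opening: 0.0076
```

Request:
jog_arm([
  [[0, 0, 0], 0, -0.6],
  [[0, 0, 0], 0, -0.4],
  [[0, 0, 0], 0, -0.3],
  [[0, 0, -0.2], 0, -0.3],
  [[0, 0, -0.6], 0, -0.3],
])

```text
time_s: 27.22
position: [0.4666, 0.2928, 0.0308]
eef_rot: [-2.219, -2.224, 0.002]
contact_force: [0.8, -0.3, 0.4]
opening: 0.0294
```

Request:
jog_arm([
  [[0, 0, -1], 0, 0],
  [[0, 0, -1], 0, 0.5],
  [[0, 0, -1], 0, 0.6],
])

```text
time_s: 27.6
position: [0.467, 0.293, 0.0923]
eef_rot: [2.219, 2.224, 0.001]
contact_force: [-0.4, 0.2, -0.2]
opening: 0.0681
```

```bash
python3 -c "
from h import *
look(grab_frame('wrist'),['bangle_center'])
look(grab_frame('top'),['round_center'])
plan((.6475,.2635,.09,90,.6))"
```

```text
mask 0.96 5018 mean [0.4666 0.3239 0.0279] rect [466.9 323.1] [68.7 69. ] 69.4 pca -160.1
round_center pin 0.71 [0.4501 0.0047 0.0229]
round_center pin 0.69 [0.6478 0.268  0.0115]
   mask 0.59 265 mean [0.6455 0.2633 0.0235] rect [645.9 263.7] [46.8 46.8] 63.1 pca 67.2
t 27.9 P [0.4665 0.2928 0.0902] psi 90.1 zaxis [-0.001 -0.    -1.   ] open 0.0684 F [-0.4  0.2 -1.4]
[[[-0.16,1.0,0.0],0.0,0.6],[[-0.16,1.0,0.0],0.0,0.6],[[-0.17,1.0,0.0],0.0,0.6],[[-0.16,1.0,0.0],0.0,0.6],[[-0.17,1.0,0.0],0.0,0.6]]
[[[-0.16,1.0,0.0],0.0,0.6],[[-0.17,1.0,0.0],0.0,0.6],[[-0.16,1.0,0.0],0.001,0.6],[[-0.17,1.0,0.01],0.0,0.6],[[-0.0,0.04,-0.0],0.0,0.6]]
```

Bangle placed within about 2 mm. The round stone is next.

Request:
jog_arm([
  [[-0.16, 1, 0], 0, 0.6],
  [[-0.16, 1, 0], 0, 0.6],
  [[-0.17, 1, 0], 0, 0.6],
  [[-0.16, 1, 0], 0, 0.6],
  [[-0.17, 1, 0], 0, 0.6],
])

```text
time_s: 28.52
position: [0.5685, 0.2763, 0.0898]
eef_rot: [-2.219, -2.223, 0.001]
contact_force: [-0.4, 0.3, 0.3]
opening: 0.0682
```

Request:
jog_arm([
  [[-0.16, 1, 0], 0, 0.6],
  [[-0.17, 1, 0], 0, 0.6],
  [[-0.16, 1, 0], 0, 0.6],
  [[-0.17, 1, 0], 0, 0.6],
  [[0, 0, 0], 0, 0.6],
])

```text
time_s: 29.15
position: [0.6486, 0.2629, 0.0892]
eef_rot: [-2.22, -2.222, 0.001]
contact_force: [0.1, -0.9, 0.0]
opening: 0.068
```

```bash
python3 -c "
from h import *
look(grab_frame('wrist'),['round_center'])
plan((.6475,.2635,.0045,90,.6))"
```

```text
round_center pin 0.65 [0.6438 0.2619 0.0138]
   mask 0.81 4298 mean [0.6454 0.2642 0.0243] rect [647.6 264.1] [48.1 47.9] 63.5 pca 110.8
t 29.3 P [0.6466 0.2637 0.0901] psi 90.1 zaxis [-0.001 -0.    -1.   ] open 0.0685 F [-0.4  1.   0.5]
[[[-0.0,0.01,1.0],0.0,0.6],[[-0.0,0.01,1.0],0.0,0.6],[[-0.0,0.01,1.0],0.0,0.6],[[-0.01,0.01,1.0],0.001,0.6],[[0.0,0.01,0.28],0.0,0.6]]
```

Request:
jog_arm([
  [[0, 0, 1], 0, 0.6],
  [[0, 0, 1], 0, 0.6],
  [[0, 0, 1], 0, 0.6],
  [[0, 0, 0.7], 0, 0.6],
  [[0, 0, 0.53], 0, 0.5],
])

```text
time_s: 29.92
position: [0.6467, 0.264, 0.0056]
eef_rot: [-2.218, -2.224, 0.0]
contact_force: [0.4, 0.1, 0.3]
opening: 0.0642
```

Request:
jog_arm([
  [[0, 0, 0], 0, 0.4],
  [[0, 0, 0], 0, 0],
  [[0, 0, 0], 0, -0.3],
  [[0, 0, 0], 0, -0.3],
  [[0, 0, 0], 0, -0.3],
], squeeze=40)

```text
time_s: 30.55
position: [0.6474, 0.2639, 0.0069]
eef_rot: [2.218, 2.224, 0.002]
contact_force: [-0.8, 0.6, 5.8]
opening: 0.0472
```

Request:
jog_arm([
  [[0, 0, -0.2], 0, -0.3],
  [[0, 0, -0.5], 0, -0.3],
  [[0, 0, -1], 0, -0.3],
  [[0, 0, -1], 0, -0.3],
  [[0, 0, -0.8], 0, -0.3],
])

```text
time_s: 31.18
position: [0.6471, 0.2638, 0.0774]
eef_rot: [2.219, 2.224, 0.001]
contact_force: [-0.3, -0.3, -1.3]
opening: 0.0472
```

```bash
python3 -c "
from h import *
look(grab_frame('wrist'),['round_center'])
plan((.622,-.257,.08,90,-.3))"
```

```text
round_center pin 0.82 [0.6465 0.2604 0.0823]
   mask 0.64 9929 mean [0.6424 0.2637 0.0934] rect [648.1 263.5] [47.1 49.3] 88.2 pca -178.0
t 31.32 P [0.6474 0.2639 0.077 ] psi 90.1 zaxis [ 0.002  0.    -1.   ] open 0.0467 F [ 0.6  0.9 -1. ]
[[[-1.0,-0.05,-0.01],0.0,-0.3],[[-1.0,-0.05,-0.01],0.0,-0.3],[[-1.0,-0.05,-0.01],0.0,-0.3],[[-1.0,-0.05,-0.01],0.0,-0.3],[[-1.0,-0.05,-0.01],0.0,-0.3]]
[[[-1.0,-0.05,-0.0],0.0,-0.3],[[-1.0,-0.05,-0.01],0.0,-0.3],[[-1.0,-0.05,-0.0],0.0,-0.3],[[-1.0,-0.05,-0.01],0.0,-0.3],[[-1.0,-0.05,-0.0],0.0,-0.3]]
[[[-1.0,-0.05,-0.01],0.0,-0.3],[[-1.0,-0.05,-0.0],0.0,-0.3],[[-1.0,-0.05,-0.01],0.0,-0.3],[[-1.0,-0.05,-0.0],0.0,-0.3],[[-1.0,-0.05,-0.01],0.0,-0.3]]
[[[-1.0,-0.05,-0.0],0.0,-0.3],[[-1.0,-0.05,-0.01],0.0,-0.3],[[-1.0,-0.05,-0.0],0.0,-0.3],[[-1.0,-0.05,-0.01],0.0,-0.3],[[-1.0,-0.05,-0.0],0.0,-0.3]]
[[[-1.0,-0.05,-0.01],0.0,-0.3],[[-1.0,-0.06,-0.0],0.0,-0.3],[[-1.0,-0.05,-0.01],0.0,-0.3],[[-1.0,-0.06,-0.0],0.0,-0.3],[[-1.0,-0.05,-0.01],0.001,-0.3]]
[[[-1.0,-0.06,-0.0],0.0,-0.3],[[-0.04,0.0,-0.0],0.0,-0.3]]
```

Request:
jog_arm([
  [[-0.5, 0, -0.2], 0, -0.3],
  [[-1, -0.05, -0.2], 0, -0.3],
  [[-1, -0.05, 0], 0, -0.3],
  [[-1, -0.05, 0], 0, -0.3],
  [[-1, -0.05, 0], 0, -0.3],
])

```text
time_s: 31.95
position: [0.643, 0.1719, 0.084]
eef_rot: [-2.22, -2.223, 0.0]
contact_force: [-0.3, -0.8, -1.0]
opening: 0.047
```

Request:
jog_arm([
  [[-1, -0.05, 0], 0, -0.3],
  [[-1, -0.05, 0], 0, -0.3],
  [[-1, -0.05, 0], 0, -0.3],
  [[-1, -0.05, 0], 0, -0.3],
  [[-1, -0.05, 0], 0, -0.3],
])

```text
time_s: 32.58
position: [0.6383, 0.0724, 0.0841]
eef_rot: [2.219, 2.224, -0.0]
contact_force: [0.5, 0.9, -0.7]
opening: 0.0471
```

Request:
jog_arm([
  [[-1, -0.05, 0], 0, -0.3],
  [[-1, -0.05, 0], 0, -0.3],
  [[-1, -0.05, 0], 0, -0.3],
  [[-1, -0.05, 0], 0, -0.3],
  [[-1, -0.05, 0], 0, -0.3],
])

```text
time_s: 33.2
position: [0.6336, -0.0276, 0.0841]
eef_rot: [2.219, 2.224, 0.0]
contact_force: [-0.2, 0.6, -1.6]
opening: 0.0468
```

Request:
jog_arm([
  [[-1, -0.05, 0], 0, -0.3],
  [[-1, -0.05, 0], 0, -0.3],
  [[-1, -0.05, 0], 0, -0.3],
  [[-1, -0.05, 0], 0, -0.3],
  [[-1, -0.05, 0], 0, -0.3],
])

```text
time_s: 33.83
position: [0.6288, -0.1276, 0.0841]
eef_rot: [2.219, 2.224, 0.0]
contact_force: [0.2, -0.6, -0.7]
opening: 0.0471
```

Request:
jog_arm([
  [[-1, -0.05, 0], 0, -0.3],
  [[-1, -0.05, 0], 0, -0.3],
  [[-1, -0.05, 0], 0, -0.3],
  [[-1, -0.05, 0.3], 0, -0.3],
  [[-1, -0.05, 0.6], 0, -0.3],
])

```text
time_s: 34.45
position: [0.6242, -0.2277, 0.0657]
eef_rot: [2.218, 2.224, 0.0]
contact_force: [0.3, -0.4, -1.6]
opening: 0.0473
```

Request:
jog_arm([
  [[-1, -0.05, 0.6], 0, -0.3],
  [[-0.5, -0.03, 0.6], 0, -0.3],
  [[0, 0, 0.4], 0, -0.3],
  [[0, 0, 0], 0, -0.3],
])

```text
time_s: 34.95
position: [0.6222, -0.2555, 0.0331]
eef_rot: [-2.217, -2.223, 0.0]
contact_force: [0.1, 1.2, -0.3]
opening: 0.0474
```

```bash
python3 -c "
from h import *
p=grab_frame('wrist'); cv2.imwrite('pics/w9.png',p['image'][:,:,::-1]); look(p,['round_center','round_pad_floor'])
plan((.622,-.257,.02,90,-.3))"
```

```text
round_center pin 0.66 [ 0.6195 -0.2559  0.04  ]
   mask 0.81 10107 mean [ 0.6175 -0.2557  0.0491] rect [ 623.2 -255.7] [49.9 47.4] 0.7 pca 174.2
   mask 0.78 14565 mean [ 0.5989 -0.2568  0.0077] rect [ 624.9 -257. ] [95.6 96.5] 83.9 pca 87.7
t 35.2 P [ 0.623  -0.2559  0.0347] psi 90.2 zaxis [ 0.001 -0.    -1.   ] open 0.047 F [-0.2 -0.4 -1.5]
[[[-0.06,-0.05,0.74],0.001,-0.3]]
```

View pics/w9.png

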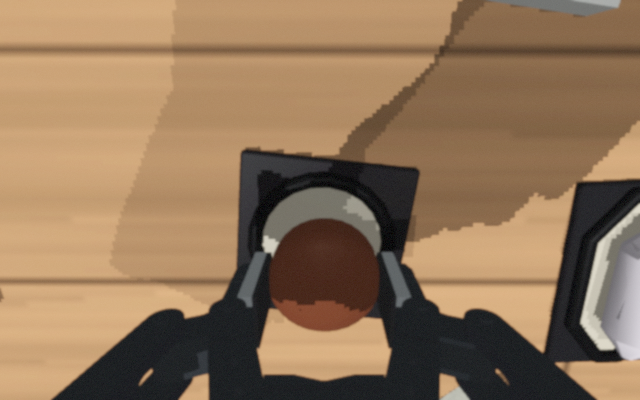

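The round stone is centred above its outline (322,235) to within about 1.5 mm.

Request:
jog_arm([
  [[-0.05, 0.03, 0.4], 0, -0.3],
  [[0, 0, 0.35], 0, -0.3],
  [[0, 0, 0.15], 0, -0.3],
  [[0, 0, 0.1], 0, -0.3],
  [[0, 0, 0], 0, -0.3],
])

```text
time_s: 35.83
position: [0.6231, -0.2572, 0.0139]
eef_rot: [-2.219, -2.224, 0.0]
contact_force: [-1.0, -0.4, -0.7]
opening: 0.0474
```

Request:
jog_arm([
  [[0, 0, 0.04], 0, -0.3],
  [[0, 0, 0.03], 0, -0.3],
  [[0, 0, 0], 0, -0.3],
])

```text
time_s: 36.2
position: [0.6233, -0.2573, 0.0129]
eef_rot: [2.219, 2.224, 0.0]
contact_force: [-0.3, 0.6, 1.4]
opening: 0.0471
```

Request:
jog_arm([
  [[0, 0, 0.02], 0, -0.3],
  [[0, 0, 0], 0, 0.3],
  [[0, 0, 0], 0, 0.5],
  [[0, 0, 0], 0, 0.5],
  [[0, 0, -0.3], 0, 0.5],
])

```text
time_s: 36.83
position: [0.6229, -0.2571, 0.018]
eef_rot: [-2.218, -2.223, 0.0]
contact_force: [-0.1, -0.1, -0.8]
opening: 0.0643
```

Request:
jog_arm([
  [[0, 0, -0.6], 0, 0.5],
  [[0, 0, -1], 0, 0.5],
  [[0, 0, -1], 0, 0.5],
  [[0, 0, -1], 0, 0.5],
  [[0, 0, -1], 0, 0.5],
])

```text
time_s: 37.45
position: [0.6233, -0.2573, 0.112]
eef_rot: [2.218, 2.223, 0.0]
contact_force: [-0.2, -0.3, -1.3]
opening: 0.0638
```

Request:
jog_arm([
  [[0, 0, -1], 0, 0.5],
  [[0, 0, -1], 0, 0.5],
  [[0, 0, -1], 0, 0.5],
  [[0, 0, 0], 0, 0.5],
])

```text
time_s: 37.95
position: [0.6239, -0.2576, 0.1727]
eef_rot: [2.216, 2.221, 0.002]
contact_force: [0.0, -0.0, -0.3]
opening: 0.0639
```

```bash
python3 -c "
from h import *
look(grab_frame('wrist'),['round_center'])
p=grab_frame('top'); look(p,N[:4]+['dish_center'])
p=grab_frame('scene'); cv2.imwrite('pics/s9.png',p['image'][:,:,::-1])
print(sense())"
```

```text
round_center pin 0.63 [ 0.6239 -0.2582  0.0174]
   mask 0.65 2470 mean [ 0.6218 -0.2575  0.0301] rect [ 623.6 -257.4] [47.8 47.5] 74.1 pca 165.0
oval_center pin 0.67 [ 0.4496 -0.0007  0.0183]
oval_center pin 0.32 [ 0.6497 -0.0898  0.0178]
crystal_center pin 0.5 [ 0.6451 -0.089   0.0199]
   mask 0.75 274 mean [ 0.6423 -0.0862  0.0297] rect [644.8 -86.7] [76.6 27.8] 2.7 pca -177.1
bangle_center pin 0.77 [0.4694 0.3245 0.0215]
   mask 0.78 273 mean [0.4645 0.3205 0.0272] rect [464.9 321.6] [65.6 66.1] 88.2 pca 76.1
dish_center pin 0.47 [ 0.4642 -0.1677  0.0074]
{'time_s': 38.7, 'qpos': array([-5.15835205e-01,  4.93282585e-01,  2.28746923e-01,  1.30632882e+00,
        1.32597591e-05, -5.18176733e-01]), 'qvel': array([-0.00048149, -0.00187308, -0.00100262,  0.00064155, -0.00158421,
        0.00097115]), 'tau': array([-1.41540855e-03, -7.32417369e+01,  3.42810059e+01,  3.23604791e-04,
       -3.05580043e-04, -1.49840059e-05]), 'position': array([ 0.62316858, -0.25725494,  0.17023626]), 'eef_rot': array([-2.21879027e+00, -2.22399172e+00,  8.30558268e-06]), 'contact_force': array([ 0.67266981, -0.68817965, -0.41646113]), 'ft_torque': array([0.0216403 , 0.05098807, 0.03724716]), 'opening': 0.06389837854026471}
```

View pics/s9.png

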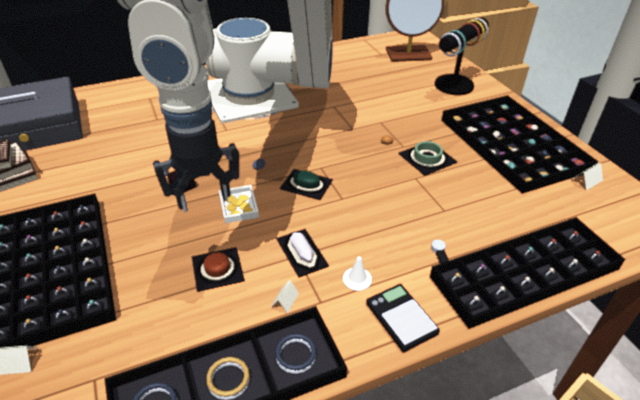

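All four pieces lie on their pads: round (217,264), crystal (301,249), oval (306,181) and bangle (429,154). The dish at (239,204) is where it was, and the gripper is clear.

```bash
python3 -c "
from plant import *
hand_in()"
```

```text
the job is handed in; nothing more can be done
```

All four pieces are back on their own pads and the job is handed in at about 39 s of the 93 s allowed. Each piece was lowered until it touched the lining before I let go.

**Position:** By the wrist camera after release, all four pieces are within about 2 mm of the lining centres. The oval stone and the crystal are lined up with their outlines to within about 1.5°. Their measured top-surface heights fit lying flat on the lining.

**Dish:** It reads within about 2 mm of where it started, both by the last network estimate and in the final scene picture.

**Checks that disagreed or failed:**
- In the last top view the networks gave no outline for the oval stone, the round stone or the dish. The oval stone only got point estimates there, about 4 mm from its pad centre, which is within their stated error. For the round stone I relied on the wrist view.
- The bangle read about 3 mm off its pad centre in the top view, against about 1.5 mm from the wrist.
- Gripper openings with a piece held read 1 to 3 mm smaller than the true widths. This had no effect on the grasps.

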